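# Offer up a coolant cover over its studs

### The job

Lift the lid off the blue parts pot by its knob and set it down flat, knob up, in the middle of the red mat. Then take the aluminium coolant cover out of the pot, carry it over the raised pipes of the cylinder head and stop with it hovering about 1 cm above the tips of the two brass studs, level, its two bolt holes in line with the studs, so that the gasket can be checked before fitting. Finish while still holding it there: do not put it down or let it go, do not touch the cylinder head or its pipes at any time, and leave the oil can, filter and spanner where they are.

Things in the scene. Friction and masses are not known exactly. Their poses are not given: they have to be found in the camera images.
- pot: Blue round open parts pot, fixed to the bench: outer diameter 148 mm, inner diameter 140 mm, 80 mm high, floor 5 mm thick. Origin: centre of its underside, on the bench. It may stand to the left or the right; the cylinder head is then on the other side.
- lid_knob (a point): Centre of the black knob (30 mm across, 24 mm high, on a stem 14 mm high) of the pot's loose lid, 0.3 kg: a blue disc 156 mm across, 5 mm thick, with a 4 mm locating step 130 mm across under it. This point is 35 mm above the lid's lowest face (the step's underside), 26 mm above the disc's upper face, 12 mm below the knob's top. z points up. At the start the disc rests on the pot's rim.
- lid_base (a point): Centre of the lid's lowest face (the underside of the locating step), on the lid's axis, 35 mm below the knob's centre; z as the lid's axis.
- mat: Red mat fixed on the bench, 180 x 180 mm, 3 mm thick; origin at the centre of its underside. The lid goes here.
- cover_center (a point): Loose aluminium cover, 0.25 kg, neck up on the pot's floor under the lid. Oblong flange 96 x 46 x 10 mm with 10 mm holes 36 mm either side of centre along its long axis; on it a round neck 32 mm across, top 62 mm above the flange underside (grip its upper half). This point: neck axis, 31 mm above the flange underside. x along the flange (through the holes), z up. Fits either way round.
- cover_face (a point): Centre of the cover's flange underside, 31 mm below the cover's centre; same axes.
- engine: Cylinder head fixed to the bench, dark, 210 x 140 mm, 75 mm high; on top a 98 x 48 mm boss (upper face at 87 mm) with two upright brass studs 8 mm thick, 25 mm long. Origin: centre of underside; x along the long side. Along each long side a steel pipe 14 mm thick arches up, centre 88 mm out in y, top 177 mm above the bench, 154 mm long. All obstacles, not to be touched.
- stud_tips (a point): Point midway between the tips of the two brass studs, 112 mm above the bench, over the cylinder head's centre. The studs stand 36 mm either side of it along x; z is up.
- oil_can: Bystander: yellow can 56 mm across, 150 mm high; origin at the centre of its underside.
- filter: Bystander: orange canister oil filter 72 mm across, 85 mm high; origin at the centre of its underside.
- spanner: Bystander: steel spanner 190 mm long, lying on the bench; origin under its middle, x along it.
There are look-alikes about, which are no part of the job. What is shaped like the part that bears lid_knob but orange or turquoise is not meant.

How it is judged (in metres and radians):
On the way, in this order (a step that is already met when the one before it is completed fails the run):
1. the lid lies flat, knob up, on the red mat and is released (horizontal distance between lid_base and mat below 0.05 m and height (world z) of lid_base below 0.01 m and angle between lid_base's own z axis and vertical below 0.1 rad and contact force between the fingers and lid below 0.1 N), for 0.2 s.
2. the cover is lifted clear out of the pot, above the height of the pipes (height (world z) of cover_face above 0.18 m and contact force between the fingers and cover above 0.5 N), for 0.1 s.
At the end, for the whole second after the job is handed in: Lid flat, knob up, let go on the mat (centres within 50 mm, tilt < 0.1 rad). Cover held still and upright (tilt < 0.08 rad), flange underside 3-20 mm above the stud tips, within 6 mm of centre and 0.1 rad of the studs' line (either way round), not touching the cylinder head (all of step 1 and horizontal distance between cover_face and stud_tips below 0.006 m and z of cover_face in the frame of stud_tips between 0.003 and 0.02 m and angle between the x axis of cover_face and the x axis of stud_tips, either way round below 0.1 rad and angle between cover_face's own z axis and vertical below 0.08 rad and contact force between the fingers and cover above 0.5 N and contact force between cover and engine below 0.1 N and linear speed of cover below 0.02 m/s); the arm keeps its last pose, push and grip.
It fails at once if the cylinder head, its studs or pipes are touched (contact force between any of cover, lid, the fingers, the arm and engine above 1 N).
It fails at once if a bystander is moved by more than 30 mm or tipped over (distance of any of oil_can, filter, spanner from where it was at the start of the episode above 0.03 m or angle between any of oil_can, filter, spanner's own z axis and vertical above 0.5 rad).
It also fails if it takes over 70 s, if anything falls off the work surface, if the arm or the gripper's body presses on something with over 40 N, if the wrist force passes 120 N, or if a joint passes its speed limit or range.

### The arm

A 7-joint arm with a two-finger parallel gripper is mounted at the origin on the work surface. World frame = base frame: x ahead of the robot, y to its left, z up, the work surface at z = 0. Lengths are in mm, angles in rad, forces in N, time in s.
With the tool pointing down it reaches from about 400 to 900 mm from the base axis. Payload 5.5 kg.
Tool frame: the origin (TCP) lies at the very end of the fingers, on their centre line; the grasp point (between the pads) lies 19 mm behind it (env.hold_point_z is the distance from the TCP to the grasp point, in mm); z points along the fingers, y is the direction in which the jaws open and shut (so a half turn about z gives the same grasp; the last joint's range is limited). The gripper opens to 85 mm and grips with 20 to 120 N. Pads are 22 mm wide; open, the fingers measure 114 mm over their backs; the gripper's body (76 mm by 85 mm) begins 54 mm behind the grasp point. The pads swing forward as they close: fully open they stand 13 mm farther back than shut.
Start: joints at [1.563, 0.501, -0.427, 1.55, 0.221, 1.138, -0.21], TCP at [173.911, -626.303, 205.31] pointing down, gripper open.
Joint ranges: [-2.88, 2.88], [-0.31, 2.03], [-1.54, 1.56], [0.2, 2.42], [-1.41, 4.55], [0.19, 2.02], [-2.57, 2.57]. Speed limits (rad/s): [2.57, 2.57, 3.14, 3.14, 3.14, 3.14, 3.14].

### API

Orientations are given as a rotation vector (axis times angle).
In Python, from station import status, viewer, sign_off, env gives the robot as it stands. The module is installed in compiled form; this text tells all that it offers.
- The arm moves only by the shell command python3 -m handwheel 'ROWS' [FORCE]. ROWS is JSON, a list of rows, each a list of 7 numbers: the shift along the tool's x, y, z each as a share of 0.3 m, from -1 to 1, then the turn, a rotation vector about the tool's x, y, z each as a share of pi/2 rad, from -1 to 1, then the opening in per cent of the stroke, from 0 (shut) to 100 (fully open). In form: [[x, y, z, wx, wy, wz, hand], ...]. A call has 1 to 12 rows; each row is the pose to reach, as a shift and turn from the pose commanded when the call began, along the tool's axes at that moment; what a row does not reach only later rows make up. A row lasts 1/8 s, in which the tool goes at most 62.5 mm and 10.7 degrees, less where a joint would pass 70% of its speed; a pose out of reach is approached as far as the arm can. A call with a number of a shift or a turn outside -1 to 1 is refused whole. A call with a gripper value outside its range is refused whole. The fingers move at their own pace and stop on an object; FORCE is the grip in N (left out, the last holds). Time passes only in rows, so rows that repeat a pose let the fingers close. It gives the time, the measured TCP pose, the force and the opening at its end, in the units of the state.
- status.get_state(): the state, without advancing time (a new reading comes with each control period).
- viewer.get_image(name): name is "side" or "top"; returns (picture, depth): 384x512x3 uint8, blue, green, red; 384x512 float32, mm along the optical axis (not along the pixel's ray), 0 where there is no reading.
- viewer.calibration(name): a dict with "mtx" (3x3 intrinsics, pixels), "rvec" (rotation vector, rad) and "tvec" (3), from world to camera coordinates, as OpenCV has them. Camera axes: x right, y down, z forward; pixel columns grow to the right and rows downward; lengths in mm; the calibration is good to about 2 mm. A picture is of the moment at which its call begins. calibration takes no time and is no camera call.
- sign_off(): hands the job in, once; it reports no verdict.
The state is a dict: "time_s": time; "joint_positions": joint angles; "qd": joint speeds; "effort": joint torques, N m; "tcp_pos": TCP position; "tool_rot": TCP orientation; "wrist_force": force on the tool from outside, world axes, zero at the start; "torque": the same for the moment, N m; "opening": finger opening in mm.
Only numpy, scipy, OpenCV 4.12 (cv2) and the standard library are available. Lean on these libraries where they do the work, as an engineer would, in place of code of your own. Each camera call takes 0.05 s, during which the arm holds its last target. There are 200 camera calls.

## Working session

There is one attempt and no reset: what is moved stays moved. The work goes in short steps, Python scripts to look and compute and a shell command to move; the robot and the scene stay as the last step left them, time stands still between calls to the robot, and variables do not carry over. Pictures are saved under pics/ and viewed, about 8 in all and at most 12, crops included, and the job is handed in when it is done.

```bash
mkdir -p pics
cat > h.py <<'E'
import numpy as np, cv2
from station import status, viewer, env
from scipy.spatial.transform import Rotation as R
def cam(n):
    c=viewer.calibration(n); return np.array(c["mtx"],float),cv2.Rodrigues(np.array(c["rvec"],float))[0],np.array(c["tvec"],float).ravel()
def ray(n,uv,z):
    K,Rm,t=cam(n); o=-Rm.T@t; d=Rm.T@np.linalg.inv(K)@np.array([uv[0],uv[1],1.]); return o+d*(z-o[2])/d[2]
def cloud(n,dep):
    K,Rm,t=cam(n); v,u=np.mgrid[:384,:512]
    p=np.stack([(u-K[0,2])/K[0,0]*dep,(v-K[1,2])/K[1,1]*dep,dep],-1)
    return (p-t)@Rm
def proj(n,p):
    K,Rm,t=cam(n); q=K@(Rm@np.array(p,float)+t); return q[:2]/q[2]
def rel(goal,rot=None):
    s=status.get_state(); Rt=R.from_rotvec(s["tool_rot"])
    d=Rt.inv().apply(np.array(goal)-s["tcp_pos"])/300
    return d.round(4), None if rot is None else ((Rt.inv()*rot).as_rotvec()/(np.pi/2)).round(4)
E
python3 - <<'E'
from h import *
for n in("side","top"):
    im,d=viewer.get_image(n); np.savez(f"{n}0.npz",im=im,d=d); cv2.imwrite(f"pics/{n}0.png",im)
    K,Rm,t=cam(n); print(n,-Rm.T@t,Rm[2],K[0,0])
print(status.get_state(), env.hold_point_z)
print(R.from_rotvec(status.get_state()["tool_rot"]).as_matrix().round(3))
E
```

```text
side [ 443.59130064 -842.33236433  825.2911278 ] [ 0.10970927  0.70415926 -0.70151523] 433.995610238955
top [ 269.93680625 -106.12652383 1287.72054901] [ 0.21160765  0.00378874 -0.97734735] 430.42556875211517
{'time_s': 0.1, 'joint_positions': array([ 1.56319488,  0.50176889, -0.4267816 ,  1.5513094 ,  0.22079348,
        1.13834005, -0.21032118]), 'qd': array([ 1.72380853e-03, -2.51639915e-03, -2.38874992e-04, -2.78692193e-03,
        1.75421248e-03, -1.08629221e-03,  9.69360561e-05]), 'effort': array([-1.12120004e-02, -5.70806587e+01, -5.83876804e+00, -2.81745547e+01,
        1.04754625e-02,  5.67759300e-03,  3.18073751e-05]), 'tcp_pos': array([ 173.645983  , -625.6837921 ,  204.36656136]), 'tool_rot': array([-3.11108921e+00, -4.23828364e-01,  2.91568528e-04]), 'wrist_force': array([0.28786294, 0.12130505, 0.08468203]), 'torque': array([-0.01774151,  0.00538614, -0.01187494]), 'opening': 85.39349987241027} 18.700000000000003
[[ 0.964  0.267 -0.   ]
 [ 0.267 -0.964  0.002]
 [ 0.    -0.002 -1.   ]]
```

View pics/side0.png

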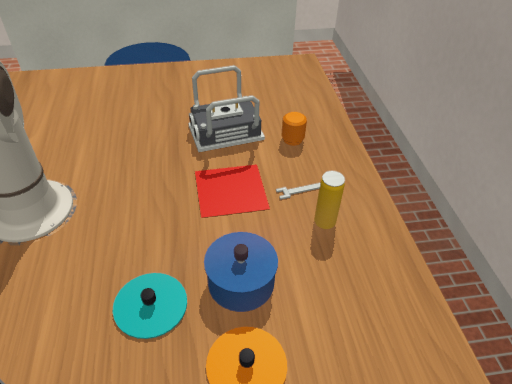

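View pics/top0.png

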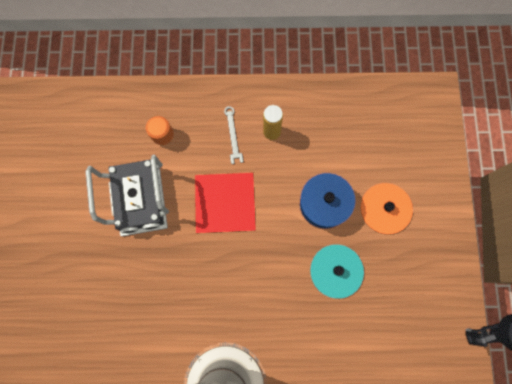

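The side view shows the blue pot with its knob at about (241,252), the mat at (231,190), the head at (225,115) and the decoy lids at (150,305) and (247,365). In the top view the knob is at (330,198), the mat at (225,203) and the head at (132,192), with the can, spanner and filter along the far side.

Run:
```python
from h import *
T=np.load("top0.npz"); S=np.load("side0.npz")
def blob(im,lo,hi,box,minA=10):
    x0,y0,x1,y1=box; m=cv2.inRange(cv2.cvtColor(im,cv2.COLOR_BGR2HSV),lo,hi); k=np.zeros_like(m); k[y0:y1,x0:x1]=m[y0:y1,x0:x1]
    c=max(cv2.findContours(k,cv2.RETR_EXTERNAL,cv2.CHAIN_APPROX_NONE)[0],key=cv2.contourArea); return c,k
for n,D,bm,bk,bp in(("top",T,(180,160,270,245),(318,188,342,210),(290,165,362,235)),("side",S,(185,155,280,225),(228,240,255,266),(195,225,285,315))):
    im=D["im"]; P=cloud(n,D["d"].astype(float))
    c,_=blob(im,(0,150,80),(8,255,255),bm); r=cv2.minAreaRect(c); w=np.array([ray(n,p,3) for p in cv2.boxPoints(r)]); print(n,"mat",w.mean(0).round(1),np.linalg.norm(w[0]-w[1]),np.linalg.norm(w[1]-w[2]))
    q=cv2.approxPolyDP(cv2.convexHull(c),8,True)[:,0]; print(" mat quad",np.mean([ray(n,p,3) for p in q],0).round(1),len(q))
    c,k=blob(im,(0,0,0),(180,255,60),bk); (u,v),rad=cv2.minEnclosingCircle(c)
    pts=P[k>0]; print(" knob px",u,v,rad,"ray@z113", ray(n,(u,v),107).round(1),ray(n,(u,v),119).round(1),"cloud med",np.median(pts,0).round(1),"top z",np.percentile(pts[:,2],95))
    c,k=blob(im,(105,120,40),(130,255,255),bp); pts=P[k>0]; s=pts[abs(pts[:,2]-85)<5]; print(" lid disc",len(s),((s.min(0)+s.max(0))/2).round(1),np.ptp(s,0).round(0))
    if n=="top":
        e=cv2.fitEllipse(c);print(" ellipse ctr",ray(n,e[0],85).round(1))
P=cloud("top",T["d"].astype(float)); 
for n,D in(("top",T),("side",S)):
    P=cloud(n,D["d"].astype(float)).reshape(-1,3); near=(abs(P[:,0]-480)<260)&(P[:,1]>80)&(P[:,1]<420)
    for a,b in((72,78),(84,90),(100,125),(160,182)):
        s=P[near&(P[:,2]>a)&(P[:,2]<b)]
        if len(s)>4:
            r=cv2.minAreaRect(s[:,:2].astype(np.float32)); print(n,a,len(s),r)
big=cv2.resize(T["im"][140:250,70:190],None,fx=5,fy=5,interpolation=cv2.INTER_CUBIC); cv2.imwrite("pics/eng.png",big)
```

```text
top mat [522.7   5.8   3. ] 187.28745655363412 183.85204835447266
 mat quad [521.1   4.9   3. ] 4
 knob px 329.0714416503906 197.5 4.953956127166748 ray@z113 [ 511.7 -296.7  107. ] [ 509.2 -294.8  119. ] cloud med [ 508.6 -294.1  122.3] top z 126.21193353965373
 lid disc 1975 [ 510.2 -294.3   85. ] [152. 149.  10.]
 ellipse ctr [ 508.1 -293.5   85. ]
side mat [526.7   4.1   3. ] 200.95534193623544 186.32403611790554
 mat quad [521.6   0.6   3. ] 4
 knob px 241.35714721679688 254.35714721679688 6.566090106964111 ray@z113 [ 512.9 -299.3  107. ] [ 511.7 -308.4  119. ] cloud med [ 510.7 -309.2  113.3] top z 121.82233773381186
 lid disc 2995 [ 511.9 -297.2   84.4] [152. 155.   9.]
top 72 1666 ((583.6549682617188, 261.0528564453125), (300.86834716796875, 190.32986450195312), 0.029174430295825005)
top 84 561 ((590.9390258789062, 260.11358642578125), (294.11328125, 199.69554138183594), 1.613977313041687)
top 100 90 ((534.5014038085938, 259.49249267578125), (150.90707397460938, 186.5482635498047), 9.004199981689453)
top 160 568 ((535.7030639648438, 262.4187316894531), (148.9989471435547, 191.2233123779297), 9.0746488571167)
side 72 849 ((586.566650390625, 259.7713317871094), (300.8035583496094, 197.65765380859375), 0.7124315500259399)
side 84 338 ((591.9802856445312, 260.3265075683594), (288.4443054199219, 196.25115966796875), 3.7656404972076416)
side 100 141 ((535.466552734375, 256.2879943847656), (151.43568420410156, 184.9192657470703), 9.666975021362305)
side 160 483 ((534.474609375, 260.20086669921875), (146.58212280273438, 196.27557373046875), 9.073309898376465)
```

View pics/eng.png

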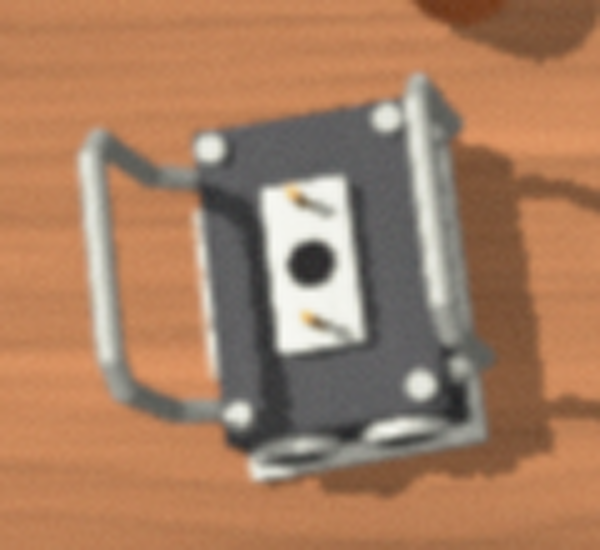

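Run:
```python
from h import *
f=lambda a:(70+a[0]/5-.4,140+a[1]/5-.4)
b=np.array([ray("top",f(p),87) for p in((265,187),(345,177),(368,342),(280,355))]); print("boss",b.mean(0).round(1),np.linalg.norm(b[0]-b[1]),np.linalg.norm(b[1]-b[2]))
s=np.array([ray("top",f(p),112) for p in((288,191),(304,317))]); print("studs",s.round(1),s.mean(0).round(1),np.linalg.norm(s[0]-s[1]),np.degrees(np.arctan2(*(s[0]-s[1])[1::-1])))
d=b[:2].mean(0)-b[2:].mean(0); print(np.degrees(np.arctan2(d[1],d[0])))
print(rel([510.5,-296,200]),rel([510.5,-296,92]))
```

```text
boss [535.9 261.2  87. ] 46.233961416858335 98.55165865190253
studs [[573.  270.8 112. ]
 [500.5 257.8 112. ]] [536.8 264.3 112. ] 73.69757955966467 10.164836843694587
9.375043577617083
(array([ 1.3759, -0.7585,  0.016 ]), None) (array([ 1.3759, -0.7579,  0.376 ]), None)
```

```bash
python3 -m handwheel '[[0.69,-0.38,0,0,0,0,100],[0.69,-0.38,0,0,0,0,100],[0.69,-0.38,0,0,0,0,100],[0.69,-0.38,0,0,0,0,100],[0.69,-0.38,0,0,0,0,100]]' 40; python3 -m handwheel '[[0.686,-0.379,0,0,0,0,100],[0.686,-0.379,0,0,0,0,100],[0.686,-0.379,0,0,0,0,100],[0.686,-0.379,0,0,0,0,100],[0.686,-0.379,0,0,0,0,100],[0.686,-0.379,0,0,0,0,100]]'
python3 - <<'E'
from h import *
print(rel([510.5,-296,92],R.from_rotvec([-3.1111,-.4238,0])))
im,d=viewer.get_image("side"); cv2.imwrite("pics/s1.png",cv2.resize(im[170:330,160:360],None,fx=4,fy=4))
E
```

```text
time_s: 0.72
tcp_pos: [347.3, -456.5, 205.5]
tool_rot: [-3.109, -0.438, -0.003]
wrist_force: [-0.2, 0.0, -0.4]
opening: 85.4
time_s: 1.48
tcp_pos: [509.7, -297.8, 204.7]
tool_rot: [3.113, 0.422, -0.002]
wrist_force: [-0.5, -0.1, -0.5]
opening: 85.9
(array([ 0.0049, -0.005 ,  0.3757]), array([ 0.0011,  0.0012, -0.0007]))
```

View pics/s1.png

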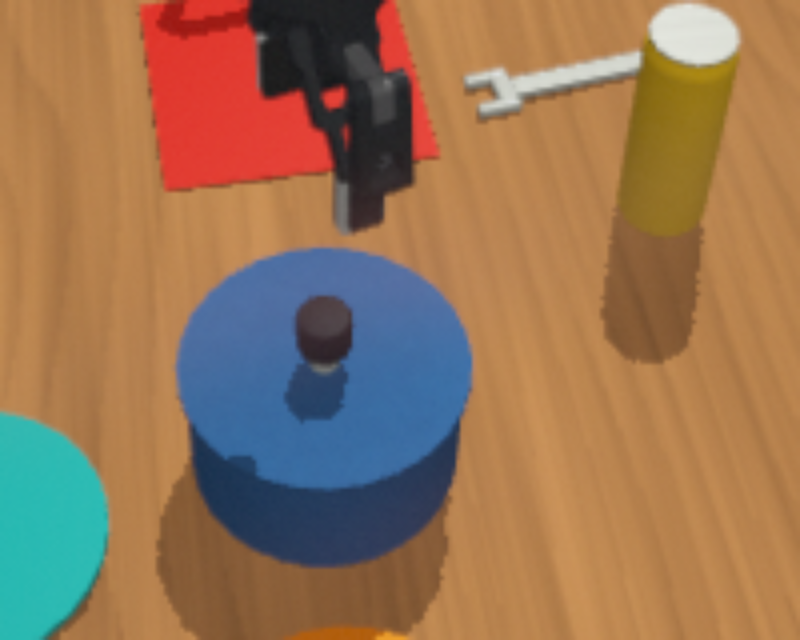

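The gripper hangs behind and above the knob (crop (325,330)), as computed, and nothing is in the way. I'll go down and grip.

```bash
python3 -m handwheel '[[0.003,-0.005,0.15,0,0,0,100],[0.003,-0.005,0.28,0,0,0,100],[0.003,-0.005,0.34,0,0,0,100],[0.003,-0.005,0.372,0,0,0,100],[0.003,-0.005,0.372,0,0,0,100],[0.003,-0.005,0.372,0,0,0,0],[0.003,-0.005,0.372,0,0,0,0],[0.003,-0.005,0.372,0,0,0,0],[0.003,-0.005,0.372,0,0,0,0],[0.003,-0.005,0.372,0,0,0,0],[0.003,-0.005,0.372,0,0,0,0],[0.003,-0.005,0.372,0,0,0,0]]' 50
```

```text
time_s: 3.02
tcp_pos: [511.8, -295.3, 94.9]
tool_rot: [3.111, 0.424, 0.001]
wrist_force: [-1.0, -0.5, 6.0]
opening: 25.1
```

```bash
python3 -m handwheel '[[0,0,-0.03,0,0,0,0],[0,0,-0.1,0,0,0,0],[0,0,-0.2,0,0,0,0],[0,0,-0.2,0,0,0,0],[0,0,-0.2,0,0,0,0]]'
python3 - <<'E'
from h import *
im,d=viewer.get_image("side"); cv2.imwrite("pics/s2.png",cv2.resize(im[150:310,160:360],None,fx=4,fy=4))
print(rel([521.5,3.5,155]))
E
```

```text
time_s: 3.65
tcp_pos: [510.3, -294.6, 152.7]
tool_rot: [-3.112, -0.424, 0.002]
wrist_force: [0.4, -0.4, -3.7]
opening: 24.8
(array([ 0.3024, -0.9466, -0.0081]), None)
```

View pics/s2.png

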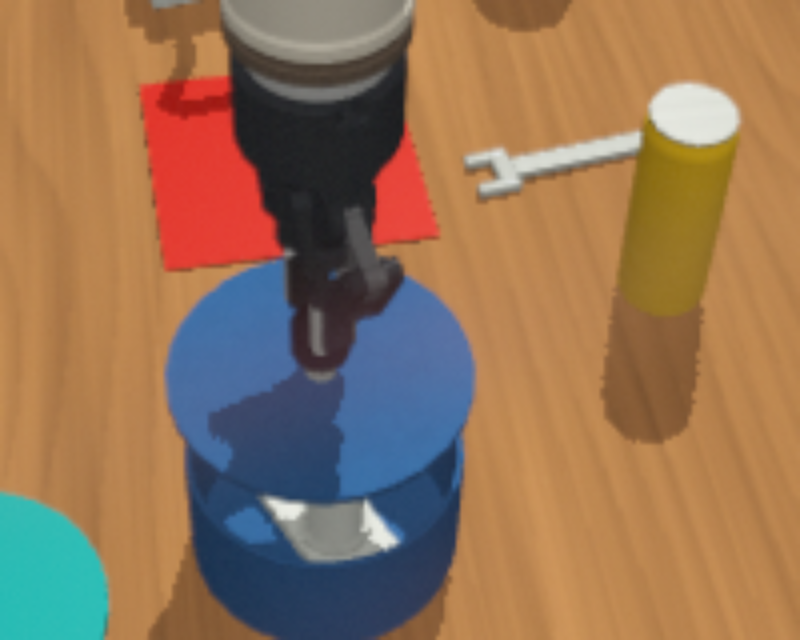

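The lid hangs level from the knob, and the cover is visible in the pot at about (330,525) in the crop. Next it goes over the mat.

```bash
python3 -m handwheel '[[0.06,-0.189,-0.02,0,0,0,0],[0.12,-0.379,-0.02,0,0,0,0],[0.18,-0.568,-0.02,0,0,0,0],[0.24,-0.76,-0.02,0,0,0,0],[0.29,-0.9,0,0,0,0,0],[0.302,-0.947,0.15,0,0,0,0],[0.302,-0.947,0.28,0,0,0,0],[0.302,-0.947,0.38,0,0,0,0],[0.302,-0.947,0.38,0,0,0,0],[0.302,-0.947,0.38,0,0,0,0]]'
python3 - <<'E'
from h import *
print(rel([521.5,3.5,23]))
E
```

```text
time_s: 4.95
tcp_pos: [522.8, 3.5, 40.1]
tool_rot: [-3.112, -0.424, -0.0]
wrist_force: [-0.5, 0.4, -2.7]
opening: 25.6
(array([-0.0041, -0.0012,  0.0569]), None)
```

```bash
python3 -m handwheel '[[0,0,0.03,0,0,0,0],[0,0,0.05,0,0,0,0],[0,0,0.058,0,0,0,0],[0,0,0.058,0,0,0,0],[0,0,0.058,0,0,0,0]]'
```

```text
time_s: 5.58
tcp_pos: [522.7, 3.2, 22.5]
tool_rot: [3.113, 0.424, 0.001]
wrist_force: [-1.0, 0.2, -3.2]
opening: 25.2
```

```bash
python3 -m handwheel '[[0,0,0.008,0,0,0,0],[0,0,0.012,0,0,0,0],[0,0,0.012,0,0,0,0]]';  python3 -m handwheel '[[0,0,0,0,0,0,100],[0,0,0,0,0,0,100],[0,0,0,0,0,0,100],[0,0,0,0,0,0,100],[0,0,-0.15,0,0,0,100],[0,0,-0.35,0,0,0,100],[0,0,-0.55,0,0,0,100],[0,0,-0.75,0,0,0,100],[-0.25,0.4,-0.8,0,0,0,100],[-0.25,0.4,-0.8,0,0,0,100],[-0.25,0.4,-0.8,0,0,0,100]]'
python3 - <<'E'
from h import *
for n in("top","side"):
    im,d=viewer.get_image(n); np.savez(f"{n}1.npz",im=im,d=d)
    cv2.imwrite(f"pics/{n}1.png",im)
E
```

```text
time_s: 5.95
tcp_pos: [523.0, 3.2, 21.5]
tool_rot: [3.111, 0.424, 0.001]
wrist_force: [-9.6, 0.1, 25.9]
opening: 25.2
time_s: 7.32
tcp_pos: [480.8, -137.5, 258.9]
tool_rot: [3.112, 0.413, -0.001]
wrist_force: [-0.4, 0.1, 0.6]
opening: 85.4
```

View pics/top1.png

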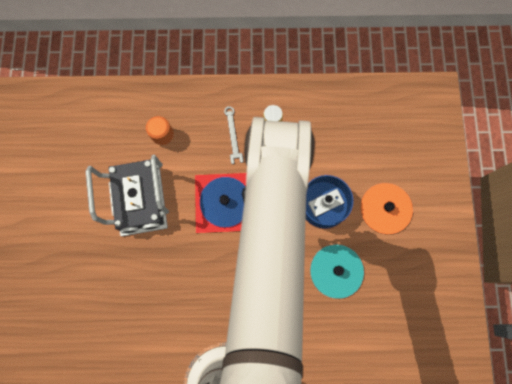

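The lid lies flat on the mat at (223,202). The cover is in the pot at (327,202), its flange running obliquely.

Run:
```python
from h import *
T=np.load("top1.npz"); im=T["im"]; P=cloud("top",T["d"].astype(float))
hsv=cv2.cvtColor(im,cv2.COLOR_BGR2HSV)
r=np.hypot(P[...,0]-510,P[...,1]+295)<72
al=(hsv[...,1]<70)&(hsv[...,2]>90)&r
print(np.percentile(P[al][:,2],[5,25,50,75,95]).round(1))
fl=P[r&(P[...,2]>10)&(P[...,2]<20)&(hsv[...,1]<90)]; rc=cv2.minAreaRect(fl[:,:2].astype(np.float32)); print("flange",len(fl),rc)
fm=(al&(P[...,2]<25)).astype(np.uint8)
q=np.argwhere(fm)[:,::-1]; w=np.array([ray("top",p,15)[:2] for p in q],np.float32); print("ray",cv2.minAreaRect(w), np.degrees(np.arctan2(*np.linalg.eigh(np.cov(w.T))[1][::-1,1])))
nk=P[al&(P[...,2]>60)]; print("neck",len(nk),nk.mean(0).round(1),np.ptp(nk,0).round(1), ((nk.min(0)+nk.max(0))/2).round(1))
k=P[(P[...,2]>15-5)&(P[...,2]<40)&(hsv[...,0]>105)&(hsv[...,0]<130)&(np.hypot(P[...,0]-522,P[...,1]-4)<85)]
print("lid",len(k),np.median(k[:,2]),k.min(0),k.max(0))
cv2.imwrite("pics/pot.png",cv2.resize(im[165:235,290:365],None,fx=8,fy=8,interpolation=cv2.INTER_CUBIC))
print(cv2.minAreaRect(q.astype(np.float32)))
```

```text
[ 3.8 11.5 15.  18.5 67.4]
flange 325 ((498.107177734375, -295.83636474609375), (108.41978454589844, 118.7045669555664), 83.21339416503906)
ray ((516.6089477539062, -300.5773620605469), (52.88258361816406, 101.40010070800781), 24.890409469604492) 113.71492539968743
neck 69 [ 510.6 -305.4   67.3] [77.1 71.8 22.7] [ 492.7 -322.3   71.7]
lid 1198 12.511779661794652 [447.03482534 -54.92610662  10.00791085] [595.50203197  75.74952297  38.27268604]
((325.55548095703125, 202.11647033691406), (17.541290283203125, 33.319854736328125), 64.53665161132812)
```

View pics/pot.png

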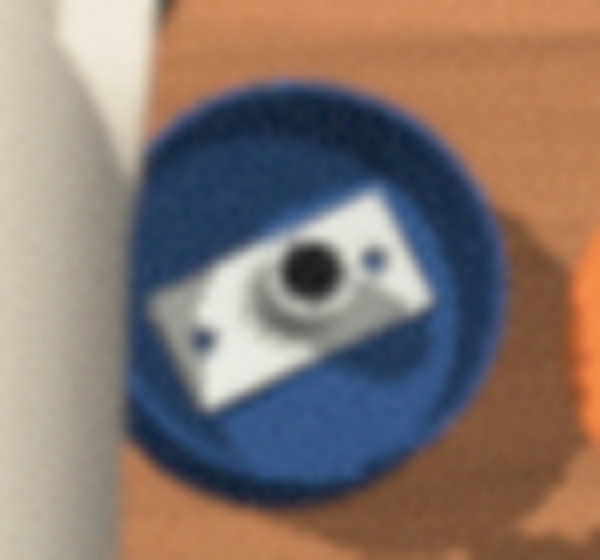

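The crop shows the flange holes at (205,340) and (376,262), with the neck bore at about (310,270).

Run:
```python
from h import *
f=lambda a:(290+a[0]/8-.44,165+a[1]/8-.44)
h=[ray("top",f(p),15) for p in((205,340),(376,262))]; d=h[0]-h[1]
print("holes",np.round(h,1),"mid",((h[0]+h[1])/2).round(1),np.linalg.norm(d),"ang",np.degrees(np.arctan2(d[1],d[0])))
c=np.array([ray("top",f(p),15) for p in((150,298),(208,412),(434,300),(378,185))]);print("corners mid",c.mean(0).round(1),[np.linalg.norm(c[i]-c[i-1]).round(1) for i in range(4)])
for p in((310,270),(308,277)): print("neck",ray("top",f(p),67).round(1))
s=status.get_state(); m=R.from_rotvec(s["tool_rot"]).as_matrix(); print(s["tcp_pos"].round(1),"tool y yaw",np.degrees(np.arctan2(m[1,1],m[0,1])),s["joint_positions"].round(2))
```

```text
holes [[ 501.6 -268.6   15. ]
 [ 530.9 -334.1   15. ]] mid [ 516.2 -301.4   15. ] 71.73218438962188 ang 114.05595051683922
corners mid [ 517.2 -302.2   15. ] [np.float64(97.6), np.float64(48.1), np.float64(96.0), np.float64(48.4)]
neck [ 517.5 -300.9   67. ]
neck [ 514.9 -300.    67. ]
[ 481.5 -135.5  258.7] tool y yaw -74.79050993123738 [ 0.81  0.2  -0.67  1.85  0.14  1.14 -1.21]
```

Run:
```python
from h import *
print(rel([516.8,-301.2,150],R.from_rotvec([3.1111,.4238,0])))
```

```text
(array([-0.0312,  0.5636,  0.3628]), array([-0.0005,  0.0002, -0.0034]))
```

```bash
python3 -m handwheel '[[-0.01,0.2,0,0,0,0,62],[-0.02,0.4,0.1,0,0,0,62],[-0.031,0.564,0.25,0,0,0,62],[-0.031,0.564,0.363,0,0,0,62],[-0.031,0.564,0.363,0,0,0,62],[-0.031,0.564,0.363,0,0,0,62],[-0.031,0.564,0.363,0,0,0,62]]' 60
python3 - <<'E'
from h import *
print(rel([516.8,-301.2,30],R.from_rotvec([3.1111,.4238,0])), status.get_state()["joint_positions"].round(2))
E
```

```text
time_s: 8.3
tcp_pos: [520.6, -297.1, 152.2]
tool_rot: [3.11, 0.427, 0.005]
wrist_force: [0.4, -0.0, 0.1]
opening: 53.3
(array([-0.0169,  0.0089,  0.4073]), array([ 0.0004, -0.0019,  0.0014])) [ 0.89  0.49 -0.54  1.73  0.29  1.   -1.06]
```

```bash
python3 -m handwheel '[[-0.014,0.009,0.05,0,0,0,62],[-0.014,0.009,0.2,0,0,0,62],[-0.014,0.009,0.32,0,0,0,62],[-0.014,0.009,0.4,0,0,0,62],[-0.014,0.009,0.4,0,0,0,62],[-0.014,0.009,0.4,0,0,0,62]]'; python3 -m handwheel '[[0,0,0,0,0,0,0],[0,0,0,0,0,0,0],[0,0,0,0,0,0,0],[0,0,0,0,0,0,0],[0,0,0,0,0,0,0],[0,0,0,0,0,0,0]]' 60
```

```text
time_s: 9.05
tcp_pos: [515.9, -302.0, 30.7]
tool_rot: [3.112, 0.424, 0.002]
wrist_force: [1.0, 0.6, 0.3]
opening: 53.1
time_s: 9.8
tcp_pos: [516.3, -302.2, 31.7]
tool_rot: [3.111, 0.424, 0.003]
wrist_force: [-1.8, 0.4, 5.8]
opening: 28.7
```

```bash
python3 -m handwheel '[[0,0,-0.05,0,0,0,0],[0,0,-0.2,0,0,0,0],[0,0,-0.4,0,0,0,0],[0,0,-0.6,0,0,0,0],[0,0,-0.76,0,0,0,0],[0,0,-0.76,0,0,0,0],[0,0,-0.76,0,0,0,0],[0,0,-0.76,0,0,0,0]]'
python3 - <<'E'
from h import *
s=status.get_state(); print(rel([524,-20,258]),rel([536.3,262.5,258]),s["wrist_force"].round(1))
E
```

```text
time_s: 10.8
tcp_pos: [513.9, -301.2, 255.8]
tool_rot: [-3.111, -0.424, 0.005]
wrist_force: [-0.1, -0.3, -3.8]
opening: 28.8
(array([ 0.2834, -0.8943, -0.0056]), None) (array([ 0.5748, -1.7906, -0.0039]), None) [-0.1 -0.3 -3.8]
```

```bash
python3 -m handwheel '[[0.05,-0.15,-0.01,0,0,-0.08,0],[0.1,-0.32,-0.01,0,0,-0.19,0],[0.16,-0.5,-0.01,0,0,-0.3,0],[0.22,-0.68,-0.01,0,0,-0.41,0],[0.26,-0.82,-0.01,0,0,-0.52,0],[0.28,-0.89,-0.01,0,0,-0.63,0],[0.28,-0.89,-0.01,0,0,-0.74,0],[0.28,-0.89,-0.01,0,0,-0.836,0],[0.28,-0.89,-0.01,0,0,-0.836,0],[0.28,-0.89,-0.01,0,0,-0.836,0],[0.28,-0.89,-0.01,0,0,-0.836,0]]'
python3 - <<'E'
from h import *
s=status.get_state(); print(rel([536.3,262.5,258]),s["wrist_force"].round(1),s["joint_positions"].round(2))
m=R.from_rotvec(s["tool_rot"]).as_matrix(); print("tool y yaw",np.degrees(np.arctan2(m[1,1],m[0,1])))
E
```

```text
time_s: 12.18
tcp_pos: [524.7, -22.1, 260.6]
tool_rot: [-2.208, -2.234, 0.0]
wrist_force: [-0.1, 0.0, -2.5]
opening: 29.2
(array([0.948 , 0.0497, 0.0086]), None) [-0.1  0.  -2.5] [ 0.78  0.32 -0.95  1.79  0.28  1.18 -0.25]
tool y yaw 0.657248624644565
```

```bash
python3 -m handwheel '[[0.15,0.01,0,0,0,0,0],[0.33,0.02,0,0,0,0,0],[0.51,0.03,0,0,0,0,0],[0.69,0.04,0,0,0,0,0],[0.84,0.045,0,0,0,0,0],[0.92,0.05,0,0,0,0,0],[0.948,0.05,0,0,0,0,0],[0.948,0.05,0,0,0,0,0],[0.948,0.05,0,0,0,0,0],[0.948,0.05,0,0,0,0,0]]'
python3 - <<'E'
from h import *
s=status.get_state(); print(rel([536.3,262.5,258]),s["wrist_force"].round(1))
for n in("side","top"):
    im,d=viewer.get_image(n); np.savez(f"{n}2.npz",im=im,d=d)
    u,v=(int(a) for a in proj(n,[536,262,180])); print(n,u,v); x,y=u-50,v-50
    x=max(x,0);y=max(y,0);cv2.imwrite(f"pics/{n}2.png",cv2.resize(im[y:y+100,x:x+100],None,fx=4,fy=4,interpolation=cv2.INTER_CUBIC))
a=[cv2.imread(f"pics/{n}2.png") for n in("side","top")]; cv2.imwrite("pics/both2.png",np.hstack(a))
E
```

```text
time_s: 13.42
tcp_pos: [536.6, 260.9, 260.8]
tool_rot: [2.209, 2.233, -0.001]
wrist_force: [-0.5, -0.1, -2.1]
opening: 28.8
(array([ 0.0052, -0.001 ,  0.0093]), None) [-0.5 -0.1 -2.1]
side 223 81
top 121 184
```

View pics/both2.png

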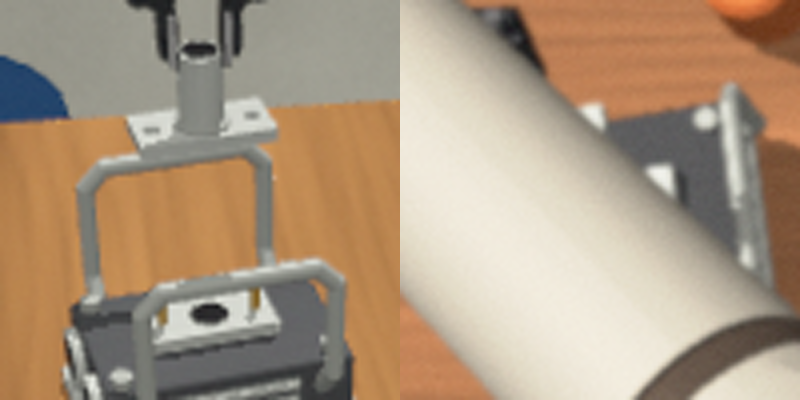

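The side crop shows the cover level, high over the pipes, with holes at (152,130) and (252,116) and neck bore at (201,48). The boss bore is at (210,313) and the right stud tip is near (256,289). The arm hides the cover in the top view.

Run:
```python
from h import *
f=lambda a:(173+a[0]/4-.4,31+a[1]/4-.4)
tz=260; fz=tz-26.7
h=[ray("side",f(p),fz+10) for p in((152,130),(252,116))]; d=h[1]-h[0]
print("holes",np.round(h,1),((h[0]+h[1])/2).round(1),np.linalg.norm(d),np.degrees(np.arctan2(d[1],d[0])))
print("neck top",ray("side",f((201,48)),fz+62).round(1))
print("boss bore",ray("side",f((210,313)),87).round(1))
print("R stud tip",ray("side",f((256,289)),112).round(1))
for p in((500.5,255.5,112),(571.5,267.5,112),(500.5,255.5,87),(571.5,267.5,87)): print(p,((proj("side",p)-[173,31]+.4)*4).round(0))
# boss bore in top view of first picture: crop eng (311,263)
print("bore top",ray("top",(70+311/5-.4,140+263/5-.4),87).round(1))
im=np.load("side2.npz")["im"]; cv2.imwrite("pics/side2b.png",cv2.resize(im[80:130,190:260],None,fx=11,fy=11,interpolation=cv2.INTER_CUBIC))
```

```text
holes [[501.  254.6 243.3]
 [571.2 265.9 243.3]] [536.1 260.2 243.3] 71.10876037752568 9.103851619555563
neck top [537.3 264.4 295.3]
boss bore [537.1 263.1  87. ]
R stud tip [571.  252.6 112. ]
(500.5, 255.5, 112) [161. 294.]
(571.5, 267.5, 112) [254. 278.]
(500.5, 255.5, 87) [162. 322.]
(571.5, 267.5, 87) [255. 306.]
bore top [536.8 263.2  87. ]
```

View pics/side2b.png

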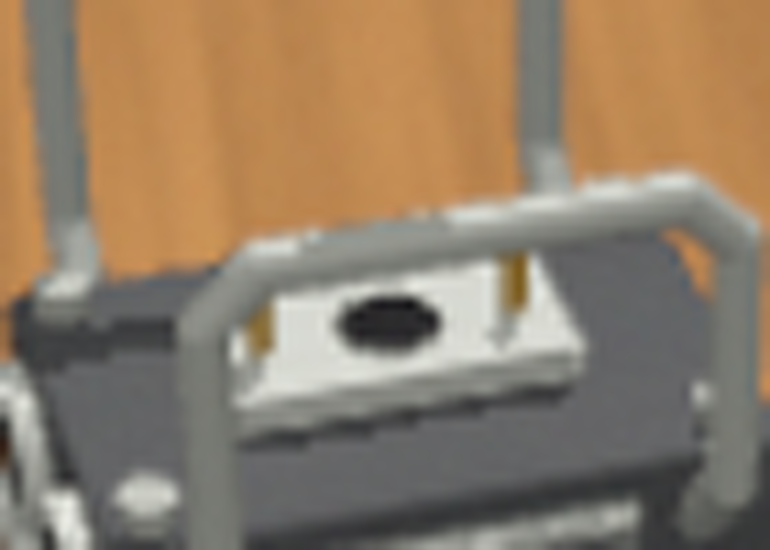

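```bash
python3 -m handwheel '[[0.0045,0,0.05,0,0,0,0],[0.0045,0,0.13,0,0,0,0],[0.0045,0,0.2,0,0,0,0],[0.0045,0,0.26,0,0,0,0],[0.0045,0,0.3,0,0,0,0],[0.0045,0,0.3,0,0,0,0],[0.0045,0,0.3,0,0,0,0],[0.0045,0,0.3,0,0,0,0]]'
python3 - <<'E'
from h import *
print(rel([536.6,262.3,148.5]))
im,d=viewer.get_image("side"); np.savez("side3.npz",im=im,d=d)
cv2.imwrite("pics/side3.png",cv2.resize(im[60:130,180:270],None,fx=8,fy=8,interpolation=cv2.INTER_CUBIC))
E
```

```text
time_s: 14.52
tcp_pos: [536.6, 264.3, 171.7]
tool_rot: [2.206, 2.236, 0.002]
wrist_force: [0.9, -0.7, -2.3]
opening: 28.9
(array([-0.0068, -0.0002,  0.0773]), None)
```

View pics/side3.png

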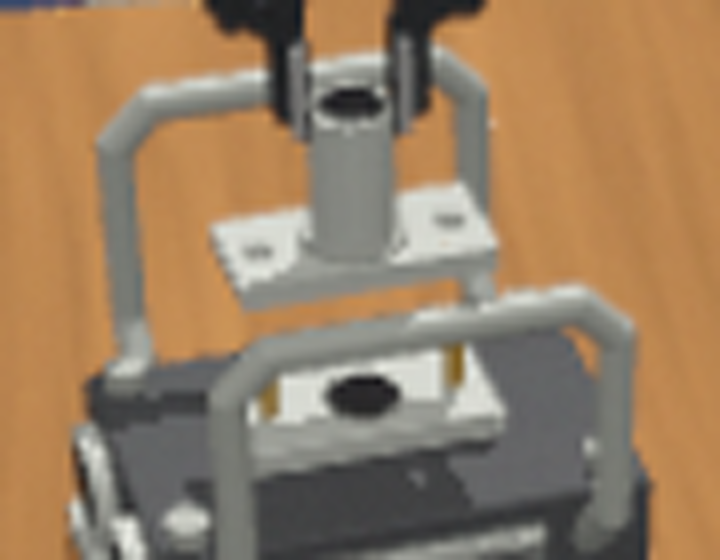

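The cover hangs level between the pipes, with holes at (258,250) and (450,218) and bore at (351,102). The boss bore is at (363,396).

Run:
```python
from h import *
D=np.load("side3.npz"); P=cloud("side",D["d"].astype(float))
f=lambda a:(180+a[0]/8-.44,60+a[1]/8-.44)
for n,p in(("flangeL",(285,255)),("flangeR",(435,240)),("flangeL2",(290,225)),("flangeR2",(430,205)),("boss",(420,395)),("boss2",(310,410))):
    u,v=np.round(f(p)).astype(int); print(n,np.median(P[v-1:v+2,u-1:u+2].reshape(-1,3),0).round(1))
for z in(154.5,158):
    h=[ray("side",f(p),z) for p in((258,250),(450,218))]; d=h[1]-h[0]
    print(z,"holes mid",((h[0]+h[1])/2).round(1),np.linalg.norm(d).round(1),np.degrees(np.arctan2(d[1],d[0])).round(1),"neck",ray("side",f((351,102)),z+52).round(1))
print("bore",ray("side",f((363,396)),87).round(1))
print([status.get_state()["tcp_pos"].round(1)])
```

```text
flangeL [509.2 257.5 154.6]
flangeR [564.1 257.4 154.6]
flangeL2 [513.3 270.3 156.2]
flangeR2 [564.2 281.3 155. ]
boss [557.4 259.9  86.7]
boss2 [515.1 257.1  85.7]
154.5 holes mid [535.8 265.1 154.5] 72.5 10.3 neck [536.3 266.5 206.5]
158 holes mid [535.3 259.3 158. ] 72.1 10.3 neck [535.7 260.2 210. ]
bore [536.5 262.   87. ]
[array([536.5, 264.3, 171.6])]
```

```bash
python3 -m handwheel '[[-0.006,0.001,0.02,0,0,0,0],[-0.006,0.001,0.045,0,0,0,0],[-0.006,0.001,0.065,0,0,0,0],[-0.006,0.001,0.076,0,0,0,0],[-0.006,0.001,0.076,0,0,0,0],[-0.006,0.001,0.076,0,0,0,0],[-0.006,0.001,0.076,0,0,0,0],[-0.006,0.001,0.076,0,0,0,0]]'
python3 - <<'E'
from h import *
im,d=viewer.get_image("side"); np.savez("side4.npz",im=im,d=d)
cv2.imwrite("pics/side4.png",cv2.resize(im[60:130,180:270],None,fx=8,fy=8,interpolation=cv2.INTER_CUBIC))
s=status.get_state(); print(s["tcp_pos"].round(1),s["wrist_force"].round(1),s["opening"])
E
```

```text
time_s: 15.58
tcp_pos: [536.5, 262.2, 148.2]
tool_rot: [2.207, 2.236, 0.001]
wrist_force: [-0.0, -0.6, -3.9]
opening: 28.9
[536.5 262.1 148.2] [ 0.2  0.2 -2.3] 28.627816117154186
```

View pics/side4.png

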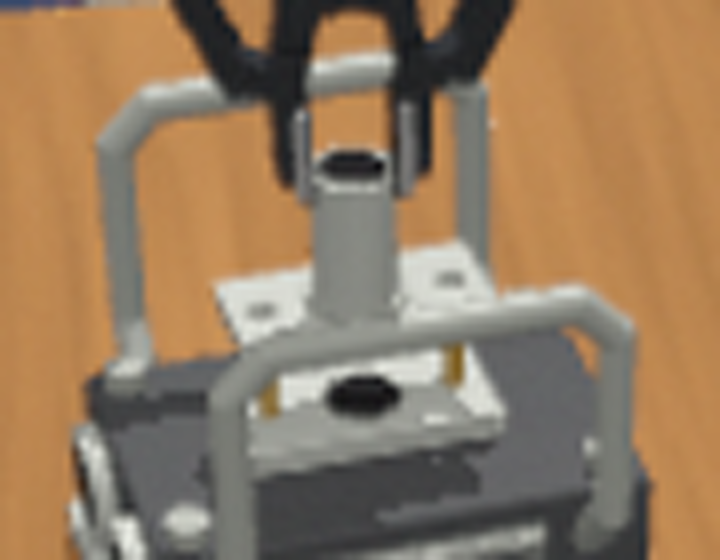

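Run:
```python
from h import *
D=np.load("side4.npz"); P=cloud("side",D["d"].astype(float))
f=lambda a:(180+a[0]/8-.44,60+a[1]/8-.44)
for p in((240,295),(290,290),(425,265),(460,255)):
    u,v=np.round(f(p)).astype(int); print(np.median(P[v-1:v+2,u-1:u+2].reshape(-1,3),0).round(1))
h=[ray("side",f(p),132) for p in((262,310),(451,279))]; d=h[1]-h[0]
print("holes mid",((h[0]+h[1])/2).round(1),np.linalg.norm(d).round(1),np.degrees(np.arctan2(d[1],d[0])).round(1),"neck",ray("side",f((354,165)),184).round(1))
b=[ray("side",f(p),87) for p in((270,413),(455,383))]; print("stud base fronts",np.round(b,1),np.mean(b,0)+[0,4,0])
im,_=viewer.get_image("top"); k=cv2.imread("pics/top1.png")
m=cv2.inRange(cv2.cvtColor(im,cv2.COLOR_BGR2HSV),(0,150,80),(8,255,255)); print("mat px now",m[160:245,180:270].sum()//255)
```

```text
[494.4 266.9 132.4]
[512.1 267.9 130.2]
[563.8 279.6 130.8]
[577.3 287.9 130.5]
holes mid [535.5 260.6 132. ] 71.8 9.7 neck [536.2 262.4 184. ]
stud base fronts [[501.  255.3  87. ]
 [571.9 266.3  87. ]] [536.4285886  264.75584562  87.        ]
mat px now 868
```

```bash
python3 -m handwheel '[[0.002,0.002,0,0,0,0,0],[0.002,0.002,0,0,0,0,0],[0.002,0.002,0,0,0,0,0],[0.002,0.002,0,0,0,0,0]]'; python3 -c "
from station import sign_off; print(sign_off())"
```

```text
time_s: 16.18
tcp_pos: [537.0, 262.7, 148.0]
tool_rot: [2.207, 2.236, -0.0]
wrist_force: [0.2, -0.5, -2.2]
opening: 29.0
the job is handed in; nothing more can be done
None
```

I set the lid flat on the mat, and I handed the job in at 16.2 s with the arm still holding the cover above the studs. Handing in reports no verdict.

**Lid:** after I let go, the top view showed it flat and knob up. Its disc top measured 12.5 mm against 12 mm expected, and it was released within a few millimetres of the mat's centre. I did not measure it again before handing in; the arm hid part of it in the last top view.

**Cover:**
- **Path:** it was gripped by the neck, lifted to about 230 mm (underside) and carried over the pipes.
- **Height:** the flange top measured about 131 mm, so the underside is about 9 mm above the stud tips (allowed 3–20 mm).
- **Position:** it came out about 1–2 mm from the studs' midpoint, and I then nudged it about 0.7 mm towards it. I took no picture after that nudge. Different features (holes, bores, studs) disagreed by up to about 4 mm in y, which is still inside the 6 mm limit.
- **Angle:** the flange lies at 9.7° and the studs at about 9–10°, so they are in line.
- **Force and contact:** the wrist force was about 2–4 N, roughly the cover's own weight. Nothing in the readings suggested contact with the cylinder head.

**Bystanders:** nothing was moved near the oil can, filter or spanner, but I did not measure them again at the end.

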